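# Set out the paddle-handled potter's stamp

## Robot

A 6-joint arm with a two-finger parallel gripper is mounted at the origin on the work surface. World frame = base frame: x ahead of the robot, y to its left, z up, the work surface at z = 0. Lengths are in m, angles in rad, forces in N, time in s.
With the tool pointing down it reaches from about 0.275 to 0.825 m from the base axis. Payload 5.2 kg.
Tool frame: the origin (TCP) lies at the very end of the fingers, on their centre line; the grasp point (between the pads) lies 19 mm behind it; x points along the fingers, y is the direction in which the jaws open and shut, and the axes are right-handed (so a half turn about x gives the same grasp; the last joint's range is limited). The gripper opens to 93 mm and grips with 3 to 60 N. Pads are 15 mm wide; open, the fingers measure 128 mm over their backs; the gripper's body (75 mm by 188 mm) begins 65 mm behind the grasp point.
Start: joints at [-1.466, 0.259, 1.535, -0, 1.348, -0.203], TCP at [0.167, -0.524, 0.219] pointing down, gripper open.
Joint ranges: [-3.14, 3.14], [-0.91, 2.08], [0.19, 2.58], [-1.22, 4.36], [0.22, 2.71], [-3.12, 3.12]. Speed limits (rad/s): [2.57, 2.57, 3.14, 3.14, 3.14, 3.14].

## Interface

Orientations are given as a unit quaternion [x, y, z, w].
In Python, from plant import robot gives the robot as it stands.
- The arm moves only by the tool drive_tool, never from a script. Its argument "deltas" is a list of rows, each an object of numbers: "gripper": the opening, from -1 (shut) to 1 (fully open); "x", "y", "z": the shift along the tool's x, y, z in units of 50 mm (1.0 is 50 mm); "spin": the turn about the tool's x in units of 6 degrees (1.0 is 6 degrees). In form: [{"gripper": .., "x": .., "y": .., "z": .., "spin": ..}, ...]. A call has 1 to 12 rows; each row shifts and turns the pose as measured when the row begins, along the tool's axes as they then stand; what a row does not reach is not made up. A row lasts 1/10 s, in which the tool goes at most 50 mm and 8.59 degrees, less where a joint would pass 70% of its speed; a pose out of reach is approached as far as the arm can. A call is refused whole if a number of a shift passes 1 or a number of a turn 1, either way. A call with a gripper value outside its range is refused whole. The fingers move at their own pace and stop on an object; "newtons" is the grip in N (left out, the last holds). Time passes only in rows, so rows that do not move let the fingers close. It gives the time, the measured TCP pose, the force and the opening at its end, in the units of the state.
- robot.get_obs(): the state, without advancing time (a new reading comes with each control period).
- robot.get_image(name): name is "side" or "top" or "wrist"; returns (picture, depth): 384x512x3 uint8, red, green, blue; 384x512 float32, m along the optical axis (not along the pixel's ray), 0 where there is no reading.
- robot.camera_model(name): a dict with "fx", "fy", "cx", "cy" (pixels), "T" (4x4, takes a point from camera to world coordinates); the wrist camera has in their place "mount" (4x4, takes a point from camera to tool coordinates, whose origin is the TCP and whose axes are the tool frame's). Camera axes: x right, y down, z forward; pixel columns grow to the right and rows downward; lengths in m; the calibration is good to about 2 mm. A picture is of the moment at which its call begins: read the wrist's pose just before it. camera_model takes no time and is no camera call.
- robot.sign_off(): hands the job in, once; it reports no verdict.
The state is a dict: "t": time; "q": joint angles; "dq": joint speeds; "tau": joint torques, N m; "position": TCP position; "tool_rot": TCP orientation; "ft_force": force on the tool from outside, world axes, zero at the start; "torque": the same for the moment, N m; "width": opening from 0.0 (shut) to 1.0 (fully open).
Only numpy, scipy, OpenCV 4.12 (cv2) and the standard library are available. Lean on these libraries where they do the work, as an engineer would, in place of code of your own. Each camera call takes 0.05 s, during which the arm holds its last target. There are 200 camera calls.

## Task

Three potter's stamps sit sunk in the round pockets of the stamp rack. Lift the one with the flat paddle-shaped handle straight up out of its pocket and stand it upright, handle up, near the middle of the round plaster bat, setting it down gently and letting go. Leave the other two stamps in their pockets.

Things in the scene. Friction and masses are not known exactly. Their poses are not given: they have to be found in the camera images.
- paddle_stamp_center (a point): Stamp to fetch: loose, 40-85 g, 70 mm tall. Round fired-clay foot 46 mm wide, 26 mm high, sunk flush in a 26 mm deep pocket of a fixed dark wooden rack (34 mm high); above it only a flat wooden paddle stands out: 12 mm thick (stamp x), 38 wide (y), 44 tall, its width along the row of pockets within 20 degrees. Point: on its axis, half-way up (35 mm above underside); z up. In any of the 3 pockets.
- bat: Plaster bat: a pale, plain round disc 160 mm in diameter and 18 mm thick, fixed on the table on the other side of the work area from the rack. Origin at the centre of its underside, z up; its flat top is 18 mm above the origin.
- ball_stamp_center (a point): Another stamp, to be left alone: same clay foot 46 mm wide and same 70 mm height, but its wooden handle is a ball 28 mm in diameter on a 14 mm stem. The point is on its axis, 35 mm above its underside. It sits in another pocket of the rack, a block 80 x 230 mm with pockets 49 mm wide in a row along its length, 70 mm apart.
- peg_stamp_center (a point): Another stamp, to be left alone: same clay foot 46 mm wide and same 70 mm height, but its wooden handle is a plain round peg 18 mm in diameter and 44 mm tall. The point is on its axis, 35 mm above its underside. It sits in another pocket of the rack.
There are look-alikes about, which are no part of the job. Leave any blue, purple or yellow look-alike of the part that bears paddle_stamp_center alone.

How it is judged:
On the way:
1. the paddle stamp is lifted upright clear of its pocket (height (world z) of paddle_stamp_center above 0.072 m and angle between paddle_stamp_center's own z axis and vertical below 0.35 rad), for 0.1 s.
At the end, for the whole second after the job is handed in: The paddle stamp stands upright (within 10 degrees), handle up, on the plaster bat, its axis within 45 mm of the bat's centre, released and at rest; the other two stamps are still in their pockets, within 15 mm of where they were (horizontal distance between paddle_stamp_center and bat below 0.045 m and z of paddle_stamp_center in the frame of bat between 0.046 and 0.06 m and angle between paddle_stamp_center's own z axis and vertical below 0.17 rad and linear speed of paddle_stamp below 0.02 m/s and distance of each of ball_stamp_center, peg_stamp_center from where it was at the start of the episode below 0.015 m); the robot touches nothing.
It fails at once if the paddle stamp is tipped by more than 35 degrees (angle between paddle_stamp_center's own z axis and vertical above 0.61 rad).
It fails at once if the paddle stamp is dropped onto the bat from more than 20 mm above it (contact force between paddle_stamp and the fingers below 0.05 N and horizontal distance between paddle_stamp_center and bat below 0.1 m and z of paddle_stamp_center in the frame of bat above 0.073 m).
It fails at once if another stamp is shifted by more than 15 mm (distance of ball_stamp_center from where it was at the start of the episode above 0.015 m).
It fails at once if another stamp is shifted by more than 15 mm (distance of peg_stamp_center from where it was at the start of the episode above 0.015 m).
It also fails if it takes over 38 s, if anything falls off the work surface, if the arm or the gripper's body presses on something with over 40 N, if the wrist force passes 120 N, or if a joint passes its speed limit or range.

## Working session

There is one attempt and no reset: what is moved stays moved. The work goes in short steps, Python scripts to look and compute and a tool call to move; the robot and the scene stay as the last step left them, time stands still between calls to the robot, and variables do not carry over. Pictures are saved under pics/ and viewed, about 8 in all and at most 12, crops included, and the job is handed in when it is done.

Besides the shell and the picture viewer there is one more tool, called after "Emit:" as a command line: name --argument value ..., lists and objects as JSON in quotes. drive_tool: Moves the arm, as the interface text tells. Its arguments: {"type":"object","properties":{"deltas":{"type":"array","items":{"type":"object","properties":{"gripper":{"type":"number"},"x":{"type":"number"},"y":{"type":"number"},"z":{"type":"number"},"spin":{"type":"number"}}}},"newtons":{"type":"number"}},"required":["deltas"]}

```bash
mkdir -p pics
cat > h.py <<'E'
import numpy as np, cv2
from plant import robot
from scipy.spatial.transform import Rotation as R
def cloud(name):
    o=robot.get_obs(); im,d=robot.get_image(name); m=robot.camera_model(name)
    if 'T' in m: T=np.array(m['T'])
    else:
        W=np.eye(4); W[:3,:3]=R.from_quat(o['tool_rot']).as_matrix(); W[:3,3]=o['position']; T=W@np.array(m['mount'])
    v,u=np.mgrid[:d.shape[0],:d.shape[1]]
    P=np.stack([(u-m['cx'])/m['fx']*d,(v-m['cy'])/m['fy']*d,d,np.ones_like(d)],-1)@T.T
    P[d==0]=np.nan
    return im,P[...,:3]
def save(n,im): cv2.imwrite('pics/'+n,im[...,::-1])
E
python3 - <<'E'
from h import *
im,P=cloud('top'); save('top.png',im); np.save('top.npy',P)
im2,P2=cloud('side'); save('side.png',im2); np.save('side.npy',P2)
o=robot.get_obs(); print(o['position'],R.from_quat(o['tool_rot']).as_matrix().round(3),o['width'])
E
```

```text
[ 0.16660228 -0.52365122  0.21791504] [[-0.     0.303 -0.953]
 [ 0.002 -0.953 -0.303]
 [-1.    -0.002 -0.   ]] 1.0008204296335015
```

View pics/top.png

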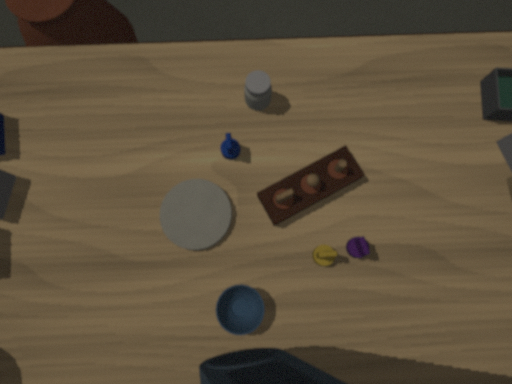

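View pics/side.png

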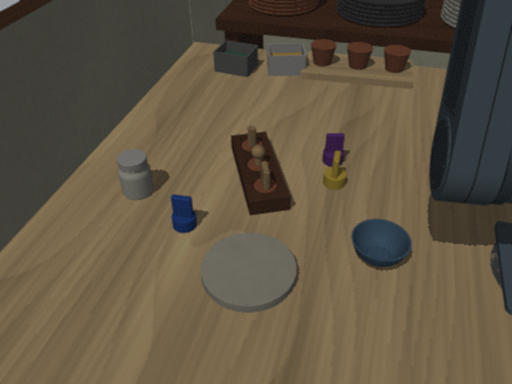

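Top view: the rack has three stamps at (285,197), (312,183, round) and (340,168). The bat is at (196,214), and the blue, yellow and purple look-alikes stand outside the rack. Next I'll enlarge the rack and measure.

Run:
```python
from h import *
a=cv2.imread('pics/top.png')[135:235,245:375]; b=cv2.imread('pics/side.png')[115:220,215:305]
a=cv2.resize(a,None,fx=3,fy=3,interpolation=3); b=cv2.resize(b,(int(90*300/105),300),interpolation=3)
cv2.imwrite('pics/crop.png',cv2.convertScaleAbs(np.hstack([a,b]),alpha=1.6))
P=np.load('top.npy')
for u,v in [(285,197),(312,183),(340,168),(196,214),(230,150),(325,256),(358,247),(240,310),(258,90)]: print(u,v,P[v,u].round(3))
Q=P[140:230,250:375].reshape(-1,3)
from itertools import product
h=Q[(Q[:,2]>.055)&(Q[:,2]<.1)]
c=P[[197,183,168],[285,312,340]]
lab=np.argmin(np.linalg.norm(h[:,None,:2]-c[None,:,:2],axis=2),1)
for i in range(3):
    k=h[lab==i]
    if len(k)<3: print(i,len(k));continue
    r=cv2.minAreaRect(k[:,:2].astype(np.float32)*1000); print(i,len(k),k.mean(0).round(4),r)
rk=Q[(Q[:,2]>.025)&(Q[:,2]<.045)]; print('rack',cv2.minAreaRect(rk[:,:2].astype(np.float32)*1000),np.median(rk[:,2]))
B=P[170:260,150:242].reshape(-1,3); B=B[(B[:,2]>.012)&(B[:,2]<.025)]; print('bat',cv2.minEnclosingCircle(B[:,:2].astype(np.float32)*1000),B.mean(0),len(B))
```

```text
285 197 [ 0.524 -0.064  0.076]
312 183 [ 0.552 -0.122  0.076]
340 168 [ 0.585 -0.185  0.068]
196 214 [0.505 0.13  0.017]
230 150 [0.636 0.049 0.062]
325 256 [ 0.401 -0.139  0.069]
358 247 [ 0.418 -0.215  0.043]
240 310 [0.297 0.038 0.006]
258 90 [ 0.762 -0.017  0.087]
0 132 [ 0.5275 -0.0627  0.0744] ((528.7901000976562, -63.527565002441406), (11.938755989074707, 38.31368637084961), 25.476335525512695)
1 136 [ 0.5587 -0.1245  0.073 ] ((559.8419189453125, -125.09932708740234), (26.81388282775879, 25.48549461364746), 39.844139099121094)
2 80 [ 0.59   -0.1862  0.073 ] ((591.1943969726562, -186.9851531982422), (16.591930389404297, 15.005252838134766), 1.291863203048706)
rack ((560.9149780273438, -126.00808715820312), (80.56231689453125, 231.265380859375), 26.714881896972656) 0.03395321698465459
bat ((505.94525146484375, 132.38229370117188), 80.03468322753906) [0.50429495 0.13206714 0.01807863] 4008
```

View pics/crop.png

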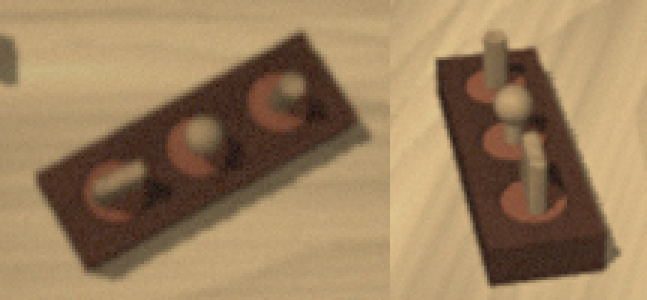

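The crop confirms it. Of the three in the rack, pixel (285,197) has a flat, elongated 12×38 mm handle, so it is the paddle. (312,183) is the 27 mm ball and (340,168) the 16 mm peg. The paddle is at about (0.5285, -0.0635) with its thickness axis at 25.5°, and the bat is at (0.506, 0.132). I'm moving above the paddle now.

Emit:
drive_tool --deltas '[{"y": -0.55,"z": -0.8,"gripper": 1},{"y": -0.55,"z": -0.8},{"y": -0.55,"z": -0.8},{"y": -0.55,"z": -0.8},{"y": -0.55,"z": -0.8},{"y": -0.55,"z": -0.8},{"y": -0.55,"z": -0.8},{"y": -0.55,"z": -0.8},{"y": -0.55,"z": -0.8},{"y": -0.55,"z": -0.8}]'

```text
invalid input at $.deltas[0]: expected keys gripper, x, y, z, spin
```

Emit:
drive_tool --deltas '[{"spin": -1},{"spin": -1},{"spin": -1},{"spin": -1},{"spin": -1},{"spin": -1},{"spin": -1},{"spin": -1},{"spin": -1},{"spin": -1},{"spin": -1},{"spin": -1}]'

```text
invalid input at $.deltas[0]: expected keys gripper, x, y, z, spin
```

Emit:
drive_tool --deltas '[{"spin": -1},{"spin": -1},{"spin": -1},{"spin": -1},{"spin": -0.5},{}]'

```text
invalid input at $.deltas[0]: expected keys gripper, x, y, z, spin
```

Emit:
drive_tool --deltas '[{"gripper": 1,"x": 0,"y": -0.55,"z": -0.8,"spin": 0},{"gripper": 1,"x": 0,"y": -0.55,"z": -0.8,"spin": 0},{"gripper": 1,"x": 0,"y": -0.55,"z": -0.8,"spin": 0},{"gripper": 1,"x": 0,"y": -0.55,"z": -0.8,"spin": 0},{"gripper": 1,"x": 0,"y": -0.55,"z": -0.8,"spin": 0},{"gripper": 1,"x": 0,"y": -0.55,"z": -0.8,"spin": 0},{"gripper": 1,"x": 0,"y": -0.55,"z": -0.8,"spin": 0},{"gripper": 1,"x": 0,"y": -0.55,"z": -0.8,"spin": 0},{"gripper": 1,"x": 0,"y": -0.55,"z": -0.8,"spin": 0},{"gripper": 1,"x": 0,"y": -0.55,"z": -0.8,"spin": 0}]'

```text
t: 1.1
position: [0.4692, -0.1331, 0.2147]
tool_rot: [-0.699, -0.106, 0.7, -0.102]
ft_force: [-0.2, -1.0, 0.1]
width: 1.0
```

Emit:
drive_tool --deltas '[{"gripper": 1,"x": 0,"y": 0,"z": 0,"spin": -1},{"gripper": 1,"x": 0,"y": 0,"z": 0,"spin": -1},{"gripper": 1,"x": 0,"y": 0,"z": 0,"spin": -1},{"gripper": 1,"x": 0,"y": 0,"z": 0,"spin": -1},{"gripper": 1,"x": 0,"y": 0,"z": 0,"spin": -1},{"gripper": 1,"x": 0,"y": 0,"z": 0,"spin": -1},{"gripper": 1,"x": 0,"y": 0,"z": 0,"spin": -1},{"gripper": 1,"x": 0,"y": 0,"z": 0,"spin": -1},{"gripper": 1,"x": 0,"y": 0,"z": 0,"spin": -1},{"gripper": 1,"x": 0,"y": 0,"z": 0,"spin": -1},{"gripper": 1,"x": 0,"y": 0,"z": 0,"spin": -1},{"gripper": 1,"x": 0,"y": 0,"z": 0,"spin": -1}]'

```text
t: 2.3
position: [0.4699, -0.1222, 0.2095]
tool_rot: [0.489, 0.517, -0.489, 0.505]
ft_force: [-0.8, 0.3, 0.4]
width: 0.999
```

Emit:
drive_tool --deltas '[{"gripper": 1,"x": 0,"y": 0,"z": 0,"spin": -1},{"gripper": 1,"x": 0,"y": 0,"z": 0,"spin": -1},{"gripper": 1,"x": 0,"y": 0,"z": 0,"spin": -1},{"gripper": 1,"x": 0,"y": 0,"z": 0,"spin": -1},{"gripper": 1,"x": 0,"y": 0,"z": 0,"spin": 0}]'

```text
t: 2.8
position: [0.4683, -0.1213, 0.2075]
tool_rot: [0.367, 0.613, -0.365, 0.597]
ft_force: [-0.0, -0.3, 0.1]
width: 0.999
```

```bash
cat > go.py <<'E'
from h import *
def go(x,y,z,yaw):
    o=robot.get_obs(); M=R.from_quat(o['tool_rot']).as_matrix()
    cur=np.degrees(np.arctan2(M[1,1],M[0,1])); dy=(cur-yaw+90)%180-90
    print('t',o['t'],'pos',np.round(o['position'],4),'yaw',cur.round(1),'spin units',round(dy/6,2),'xyz units',(M.T@(np.array([x,y,z])-o['position'])/.05).round(2),'tilt',M[:,0].round(3),'F',np.round(o['ft_force'],1),'w',o['width'])
E
python3 -c "
from go import *
go(.5285,-.0635,.15,25.5)"
```

```text
t 2.8 pos [ 0.4683 -0.1213  0.2075] yaw 27.7 spin units 0.36 xyz units [ 1.15  1.61 -0.44] tilt [-0.016  0.015 -1.   ] F [-0.  -0.3  0.1] w 0.9989093358934389
```

Emit:
drive_tool --deltas '[{"gripper": 1,"x": 0.2,"y": 0.6,"z": -0.2,"spin": 0.3},{"gripper": 1,"x": 0.3,"y": 0.6,"z": -0.15,"spin": 0.1},{"gripper": 1,"x": 0.3,"y": 0.4,"z": -0.1,"spin": 0},{"gripper": 1,"x": 0.2,"y": 0.1,"z": 0,"spin": 0},{"gripper": 1,"x": 0,"y": 0,"z": 0,"spin": 0}]'

```text
t: 3.3
position: [0.5353, -0.0622, 0.155]
tool_rot: [0.384, 0.602, -0.383, 0.586]
ft_force: [0.3, -0.2, 0.9]
width: 0.999
```

Run:
```python
from go import *
go(.5285,-.0635,.041,25.5)
im,P=cloud('wrist'); save('w1.png',im)
m=(P[...,2]>.06)&(P[...,2]<.085)&(np.hypot(P[...,0]-.5285,P[...,1]+.0635)<.035)
k=P[m]; print(len(k), cv2.minAreaRect(k[:,:2].astype(np.float32)*1000) if len(k) else '', np.percentile(k[:,2],[50,95]) if len(k) else '')
t=k[k[:,2]>.074]; print(cv2.minAreaRect(t[:,:2].astype(np.float32)*1000))
```

```text
t 3.3 pos [ 0.5353 -0.0622  0.155 ] yaw 24.3 spin units -0.2 xyz units [ 2.28 -0.11  0.01] tilt [-0.017  0.014 -1.   ] F [ 0.3 -0.2  0.9] w 0.9989759184290922
615 ((529.9175415039062, -63.67042922973633), (11.285061836242676, 36.985572814941406), 24.24439811706543) [0.07743485 0.07879018]
((529.9927368164062, -63.83741760253906), (11.285061836242676, 36.61928939819336), 24.24439811706543)
```

View pics/w1.png

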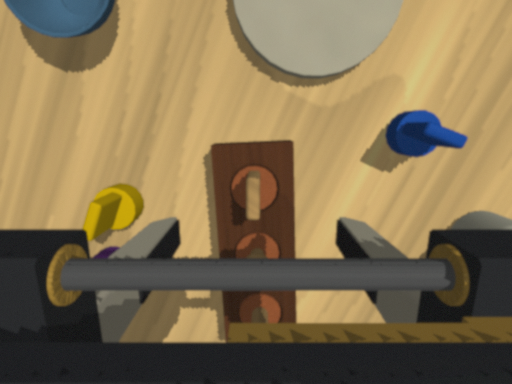

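The wrist view shows the paddle at (252,195), midway between the fingers. The refined centre is (0.530, -0.064), yaw 24.2°, so I'll descend.

Emit:
drive_tool --deltas '[{"gripper": 1,"x": 0.4,"y": -0.11,"z": 0,"spin": 0},{"gripper": 1,"x": 0.5,"y": 0,"z": 0,"spin": 0},{"gripper": 1,"x": 0.5,"y": 0,"z": 0,"spin": 0},{"gripper": 1,"x": 0.4,"y": 0,"z": 0,"spin": 0},{"gripper": 1,"x": 0.2,"y": 0,"z": 0,"spin": 0},{"gripper": 1,"x": 0,"y": 0,"z": 0,"spin": 0}]'

```text
t: 3.95
position: [0.5283, -0.0695, 0.0585]
tool_rot: [0.387, 0.597, -0.386, 0.588]
ft_force: [-0.6, -0.1, 0.2]
width: 1.0
```

```bash
python3 -c "
from go import *
go(.530,-.0637,.043,24.3)"
```

```text
t 3.95 pos [ 0.5283 -0.0695  0.0585] yaw 23.8 spin units -0.09 xyz units [ 0.31  0.08 -0.09] tilt [-0.009  0.009 -1.   ] F [-0.6 -0.1  0.2] w 1.0001857300586534
```

Emit:
drive_tool --deltas '[{"gripper": 1,"x": 0.2,"y": 0.06,"z": -0.08,"spin": 0},{"gripper": 1,"x": 0.1,"y": 0,"z": 0,"spin": 0},{"gripper": 1,"x": 0,"y": 0,"z": 0,"spin": 0},{"gripper": 1,"x": 0,"y": 0,"z": 0,"spin": 0}]'

```text
t: 4.35
position: [0.5312, -0.0655, 0.0456]
tool_rot: [0.388, 0.595, -0.386, 0.589]
ft_force: [-0.3, 0.1, 0.3]
width: 1.0
```

```bash
python3 -c "
from go import *
go(.530,-.0637,.043,24.3)"
```

```text
t 4.35 pos [ 0.5312 -0.0655  0.0456] yaw 23.7 spin units -0.1 xyz units [ 0.05 -0.01 -0.04] tilt [-0.004  0.007 -1.   ] F [-0.3  0.1  0.3] w 0.9999995530148833
```

Centred to within 2 mm, so I'm closing.

Emit:
drive_tool --newtons 15 --deltas '[{"gripper": -1,"x": 0,"y": 0,"z": 0,"spin": 0},{"gripper": -1,"x": 0,"y": 0,"z": 0,"spin": 0},{"gripper": -1,"x": 0,"y": 0,"z": 0,"spin": 0},{"gripper": -1,"x": 0,"y": 0,"z": 0,"spin": 0},{"gripper": -1,"x": 0,"y": 0,"z": 0,"spin": 0},{"gripper": -1,"x": 0,"y": 0,"z": 0,"spin": 0},{"gripper": -1,"x": 0,"y": 0,"z": 0,"spin": 0},{"gripper": -1,"x": 0,"y": 0,"z": 0,"spin": 0},{"gripper": -1,"x": 0,"y": 0,"z": 0,"spin": 0},{"gripper": -1,"x": 0,"y": 0,"z": 0,"spin": 0}]'

```text
t: 5.35
position: [0.5322, -0.0656, 0.0469]
tool_rot: [0.388, 0.594, -0.385, 0.59]
ft_force: [0.2, 0.4, -0.3]
width: 0.194
```

```bash
python3 -c "
from go import *
go(.530,-.0637,.10,24.3)"
```

```text
t 5.35 pos [ 0.5322 -0.0656  0.0469] yaw 23.7 spin units -0.1 xyz units [-1.06 -0.02 -0.06] tilt [-0.002  0.006 -1.   ] F [ 0.2  0.4 -0.3] w 0.19363826378406018
```

Emit:
drive_tool --newtons 20 --deltas '[{"gripper": -1,"x": 0,"y": 0,"z": 0,"spin": 0},{"gripper": -1,"x": 0,"y": 0,"z": 0,"spin": 0},{"gripper": -1,"x": 0,"y": 0,"z": 0,"spin": 0},{"gripper": -1,"x": 0,"y": 0,"z": 0,"spin": 0}]'

```text
t: 5.75
position: [0.5321, -0.0656, 0.0467]
tool_rot: [0.388, 0.594, -0.385, 0.59]
ft_force: [0.2, -0.1, 0.0]
width: 0.129
```

12 mm: gripped. Next I'll lift straight up.

Emit:
drive_tool --newtons 20 --deltas '[{"gripper": -1,"x": -0.1,"y": 0,"z": 0,"spin": 0},{"gripper": -1,"x": -0.2,"y": 0,"z": 0,"spin": 0},{"gripper": -1,"x": -0.2,"y": 0,"z": 0,"spin": 0},{"gripper": -1,"x": -0.2,"y": 0,"z": 0,"spin": 0},{"gripper": -1,"x": -0.3,"y": 0,"z": 0,"spin": 0},{"gripper": -1,"x": -0.3,"y": 0,"z": 0,"spin": 0},{"gripper": -1,"x": -0.3,"y": 0,"z": 0,"spin": 0},{"gripper": -1,"x": -0.3,"y": 0,"z": 0,"spin": 0},{"gripper": -1,"x": 0,"y": 0,"z": 0,"spin": 0}]'

```text
t: 6.65
position: [0.5332, -0.0665, 0.152]
tool_rot: [0.388, 0.592, -0.385, 0.592]
ft_force: [-0.9, 1.4, -0.2]
width: 0.131
```

Run:
```python
from go import *
go(.506,.132,.12,24.3)
im,P=cloud('side'); save('s2.png',cv2.resize(im[60:320,150:420],None,fx=2,fy=2))
```

```text
t 6.65 pos [ 0.5332 -0.0665  0.152 ] yaw 23.7 spin units -0.1 xyz units [ 0.66  1.1  -3.85] tilt [ 0.002  0.005 -1.   ] F [-0.9  1.4 -0.2] w 0.13090136871901326
```

View pics/s2.png

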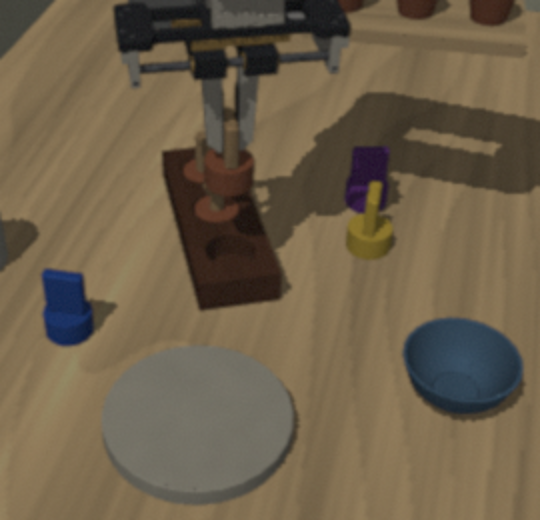

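The side view shows the stamp held upright at about (228,165), its pocket empty at (230,250) and the other two still in place. Next I'll carry it to the bat.

Emit:
drive_tool --deltas '[{"gripper": -1,"x": 0,"y": 0.1,"z": -0.3,"spin": 0},{"gripper": -1,"x": 0,"y": 0.15,"z": -0.5,"spin": 0},{"gripper": -1,"x": 0,"y": 0.15,"z": -0.5,"spin": 0},{"gripper": -1,"x": 0,"y": 0.15,"z": -0.5,"spin": 0},{"gripper": -1,"x": 0,"y": 0.15,"z": -0.5,"spin": 0},{"gripper": -1,"x": 0,"y": 0.15,"z": -0.5,"spin": 0},{"gripper": -1,"x": 0,"y": 0.15,"z": -0.5,"spin": 0},{"gripper": -1,"x": 0,"y": 0.1,"z": -0.4,"spin": 0},{"gripper": -1,"x": 0,"y": 0,"z": -0.1,"spin": 0},{"gripper": -1,"x": 0,"y": 0,"z": 0,"spin": 0}]'

```text
t: 7.7
position: [0.4964, 0.1452, 0.1441]
tool_rot: [0.386, 0.598, -0.387, 0.585]
ft_force: [-0.1, -1.4, -1.0]
width: 0.125
```

```bash
python3 -c "
from go import *
go(.506,.132,.067,24.3)"
```

```text
t 7.7 pos [0.4964 0.1452 0.1441] yaw 23.7 spin units -0.1 xyz units [1.54 0.09 0.34] tilt [-0.016  0.009 -1.   ] F [-0.1 -1.4 -1. ] w 0.12517518417515008
```

Emit:
drive_tool --deltas '[{"gripper": -1,"x": 0.2,"y": 0.05,"z": 0.15,"spin": 0},{"gripper": -1,"x": 0.3,"y": 0.04,"z": 0.15,"spin": 0},{"gripper": -1,"x": 0.3,"y": 0,"z": 0,"spin": 0},{"gripper": -1,"x": 0.3,"y": 0,"z": 0,"spin": 0},{"gripper": -1,"x": 0.2,"y": 0,"z": 0,"spin": 0},{"gripper": -1,"x": 0.1,"y": 0,"z": 0,"spin": 0},{"gripper": -1,"x": 0,"y": 0,"z": 0,"spin": 0},{"gripper": -1,"x": 0,"y": 0,"z": 0,"spin": 0}]'

```text
t: 8.5
position: [0.5077, 0.1254, 0.0672]
tool_rot: [0.387, 0.597, -0.39, 0.584]
ft_force: [-0.7, 0.8, -0.5]
width: 0.13
```

Run:
```python
from go import *
go(.506,.132,.0567,24.3)
im,P=cloud('side'); save('s3.png',cv2.resize(im[130:320,180:330],None,fx=3,fy=3))
```

```text
t 8.5 pos [0.5077 0.1254 0.0672] yaw 23.3 spin units -0.17 xyz units [ 0.21  0.02 -0.13] tilt [-0.017  0.007 -1.   ] F [-0.7  0.8 -0.5] w 0.12991264271615025
```

View pics/s3.png

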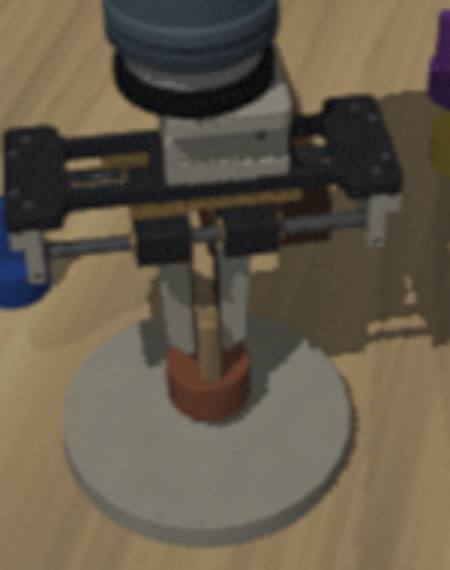

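The side view shows the stamp upright just above the bat's middle, foot at (208,385). I'm lowering in small steps and watching the force.

Emit:
drive_tool --deltas '[{"gripper": -1,"x": 0.05,"y": 0,"z": -0.05,"spin": 0},{"gripper": -1,"x": 0.05,"y": 0,"z": -0.05,"spin": 0},{"gripper": -1,"x": 0.05,"y": 0,"z": 0,"spin": 0},{"gripper": -1,"x": 0,"y": 0,"z": 0,"spin": 0}]'

```text
t: 8.95
position: [0.5066, 0.131, 0.061]
tool_rot: [0.388, 0.596, -0.389, 0.586]
ft_force: [-0.7, 0.0, -0.9]
width: 0.128
```

Emit:
drive_tool --deltas '[{"gripper": -1,"x": 0.04,"y": 0,"z": 0,"spin": 0},{"gripper": -1,"x": 0,"y": 0,"z": 0,"spin": 0}]'

```text
t: 9.15
position: [0.5066, 0.1313, 0.059]
tool_rot: [0.388, 0.596, -0.389, 0.586]
ft_force: [0.1, -0.4, -0.8]
width: 0.129
```

Emit:
drive_tool --deltas '[{"gripper": -1,"x": 0.04,"y": 0,"z": 0,"spin": 0},{"gripper": -1,"x": 0,"y": 0,"z": 0,"spin": 0}]'

```text
t: 9.35
position: [0.5068, 0.1313, 0.0571]
tool_rot: [0.388, 0.596, -0.389, 0.586]
ft_force: [-0.8, -1.7, 0.4]
width: 0.129
```

Emit:
drive_tool --deltas '[{"gripper": -1,"x": 0.04,"y": 0,"z": 0,"spin": 0},{"gripper": -1,"x": 0,"y": 0,"z": 0,"spin": 0}]'

```text
t: 9.55
position: [0.5072, 0.1313, 0.0574]
tool_rot: [0.388, 0.595, -0.388, 0.586]
ft_force: [0.5, 0.2, -1.0]
width: 0.126
```

Emit:
drive_tool --deltas '[{"gripper": -1,"x": 0.05,"y": 0,"z": 0,"spin": 0},{"gripper": -1,"x": 0.02,"y": 0,"z": 0,"spin": 0}]'

```text
t: 9.75
position: [0.5077, 0.1313, 0.0565]
tool_rot: [0.388, 0.595, -0.388, 0.587]
ft_force: [-3.0, -0.5, 7.4]
width: 0.129
```

Contact: +7 N at TCP z 0.0565, where 0.0567 was predicted. Opening now.

Emit:
drive_tool --deltas '[{"gripper": -0.6,"x": 0,"y": 0,"z": 0,"spin": 0},{"gripper": -0.4,"x": 0,"y": 0,"z": 0,"spin": 0},{"gripper": -0.2,"x": 0,"y": 0,"z": 0,"spin": 0},{"gripper": 0,"x": 0,"y": 0,"z": 0,"spin": 0},{"gripper": 0.3,"x": 0,"y": 0,"z": 0,"spin": 0},{"gripper": 0.3,"x": 0,"y": 0,"z": 0,"spin": 0},{"gripper": 0.3,"x": 0,"y": 0,"z": 0,"spin": 0}]'

```text
t: 10.45
position: [0.5075, 0.1312, 0.0555]
tool_rot: [0.388, 0.595, -0.388, 0.587]
ft_force: [0.1, 0.5, -0.2]
width: 0.638
```

Emit:
drive_tool --deltas '[{"gripper": 0.3,"x": -0.2,"y": 0,"z": 0,"spin": 0},{"gripper": 0.3,"x": -0.4,"y": 0,"z": 0,"spin": 0},{"gripper": 0.3,"x": -0.5,"y": 0,"z": 0,"spin": 0},{"gripper": 0.3,"x": -0.6,"y": 0,"z": 0,"spin": 0},{"gripper": 0.3,"x": -0.6,"y": 0,"z": 0,"spin": 0},{"gripper": 0.3,"x": -0.5,"y": 0,"z": 0,"spin": 0},{"gripper": 0.3,"x": 0,"y": 0,"z": 0,"spin": 0},{"gripper": 0.3,"x": 0,"y": 0,"z": 0,"spin": 0}]'

```text
t: 11.25
position: [0.5084, 0.1302, 0.2044]
tool_rot: [0.388, 0.595, -0.388, 0.587]
ft_force: [-0.6, -0.2, -0.2]
width: 0.651
```

Run:
```python
from go import *
go(.506,.132,.0567,24.3)
im,P=cloud('side'); save('s4.png',cv2.resize(im[100:320,150:400],None,fx=2.5,fy=2.5))
for n in ('side','wrist'):
    im,P=cloud(n)
    k=P[(P[...,2]>.078)&(P[...,2]<.095)&(np.hypot(P[...,0]-.506,P[...,1]-.132)<.05)]
    print(n,len(k)); 
    if len(k): print(k.mean(0).round(4),k[:,2].max())
```

```text
t 11.25 pos [0.5084 0.1302 0.2044] yaw 23.4 spin units -0.15 xyz units [ 2.95 -0.01 -0.02] tilt [-0.01   0.006 -1.   ] F [-0.6 -0.2 -0.2] w 0.6512476392101112
side 162
[0.5046 0.1375 0.0859] 0.0899646841756292
wrist 472
[0.5057 0.1344 0.0872] 0.09011397899268053
```

View pics/s4.png

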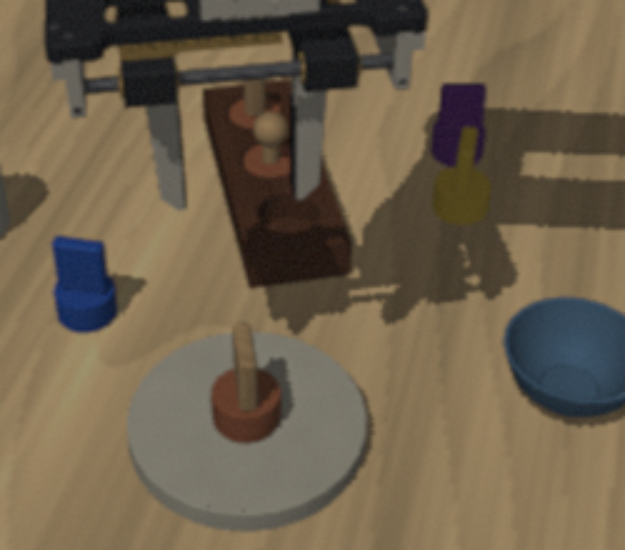

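The stamp stands upright on the bat with its foot at (246,405). The ball and peg stamps are in their pockets, and the gripper is clear. Handing in.

```bash
python3 -c "
from plant import robot
print(robot.sign_off())"
```

```text
the job is handed in; nothing more can be done
None
```

I lifted the paddle stamp straight up out of its pocket, carried it upright to the plaster bat and set it down gently. Contact came at about 7 N, with the tool at the height I had predicted. I then released it, backed the gripper straight up and handed the job in at about 11.4 s.

- **Stamp position:** the last depth readings put its top at z ≈ 0.088–0.090 m, as expected for standing on the bat. Its axis is about 3 mm from the bat's centre by the wrist camera and 6 mm by the side camera, within calibration error and partial view. The last picture shows it upright; I did not measure the tilt.
- **Other stamps:** by eye, the ball and peg stamps are still in their pockets; I did not re-measure their positions.
- **Robot:** the gripper was about 12 cm above the stamp and touching nothing.

No check failed. One command was refused at the start because I left out keys, and nothing moved. Sign-off reported no verdict.

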